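# Offer up a hinge leaf to the jamb block and hold it for the pin

## Robot

A 7-joint arm with a two-finger parallel gripper is mounted at the origin on the work surface. World frame = base frame: x ahead of the robot, y to its left, z up, the work surface at z = 0. Lengths are in m, angles in rad, forces in N, time in s.
With the tool pointing down it reaches from about 0.4 to 0.85 m from the base axis. Payload 4.5 kg.
Tool frame: the origin (TCP) lies midway between the tips of the shut fingers; the grasp point (between the pads) lies 19 mm behind it; z points along the fingers, y is the line along which they close (so a half turn about z gives the same grasp; the last joint's range is limited). The gripper opens to 88 mm and grips with 3 to 60 N. Pads are 18 mm wide; open, the fingers measure 123 mm over their backs; the gripper's body (75 mm by 187 mm) begins 45 mm behind the grasp point.
Start: joints at [-1.186, 0.689, -0.195, 1.565, 0.157, 0.902, -0.215], TCP at [0.215, 0.587, 0.239] pointing down, gripper open.
Joint ranges: [-3.01, 3.01], [-0.46, 2.08], [-1.47, 1.51], [0.13, 2.56], [-1, 4.14], [0.04, 2.09], [-2.66, 2.66]. Speed limits (rad/s): [2.57, 2.57, 3.14, 3.14, 3.14, 3.14, 3.14].

## Interface

Orientations are given as a unit quaternion [w, x, y, z].
In Python, from station import ctrl, vision, job, status gives the robot as it stands (ctrl), with the cameras (vision), the job (job) and the readings (status).
- The arm moves only by the shell command python3 shift.py FILE [OPENING] [FORCE], which reads ROWS from the file FILE. ROWS is a JSON list that holds a single list of rows (three levels of brackets), with 1 to 5 rows, each of 4 numbers: dx, dy, dz in m, then a turn about the tool's z in rad; each row is the pose to reach, as a shift and turn from the pose commanded when the command began, along the tool's axes at that moment; what a row does not reach only later rows make up. A row lasts 1/12 s, in which the tool goes at most 0.0417 m and 0.125 rad, less where a joint would pass 70% of its speed; a pose out of reach is approached as far as the arm can. OPENING is the finger opening in m, set as the command begins (- or left out keeps the last). The fingers move at their own pace and stop on an object; FORCE is the grip in N (left out, the last holds). Time passes only in rows, so rows that do not move let the fingers close. It prints the time, the measured TCP pose, the force, the opening and the grip force at its end. Input that does not fit is refused with a message, and nothing moves.
- status.sense(): the state, without advancing time (a new reading comes with each control period).
- vision.get_image(name): name is "scene" or "top" or "wrist"; returns the picture (480x640x3 uint8, red, green, blue); there is no depth.
- vision.calibration(name): a dict with "vertical_fov" (degrees; the focal length in pixels is half the picture's height over the tangent of half this angle, whatever the lens; pixels are square), "cx", "cy" (the principal point, pixels), "position" and "attitude" of the camera in the world. Camera axes: x right, y down, z forward; pixel columns grow to the right and rows downward; lengths in m; the calibration is good to about 2 mm. A picture is of the moment at which its call begins: read the wrist's pose just before it. calibration takes no time and is no camera call; for the wrist camera it gives the pose at the moment of the call.
- job.sign_off(): hands the job in; it is judged then, once.
The state is a dict: "time": time; "q": joint angles; "qvel": joint speeds; "joint_efforts": joint torques, N m; "position": TCP position; "orientation": TCP orientation; "ft_force": force on the tool from outside, world axes, zero at the start; "ft_torque": the same for the moment, N m; "gripper_width": finger opening in m; "finger_force": force on a finger pad.
Only numpy, scipy, OpenCV 4.12 (cv2) and the standard library are available. Lean on these libraries where they do the work, as an engineer would, in place of code of your own. Each camera call takes 0.05 s, during which the arm holds its last target. There are 200 camera calls.

## Task

One half of a hinge is screwed to the jamb block; of the two loose hinge leaves on the bench, take the one whose knuckle fits between those on the block, lift it up to the block, mesh the knuckles and bring their holes into line so that a workmate could slide the hinge pin straight through. Finish still holding the leaf there in the gripper, in the air and steady, without pressing it hard against the block; do not let go. Leave the other leaf, the pin tray, the screw bowl and the drill where they are.

Things in the scene. Friction and masses are not known exactly. Their poses are not given: they have to be found in the camera images.
- mate_leaf: the loose hinge leaf to use, grey die-cast metal, 0.16 kg: a plate with ONE knuckle in the middle of a long edge. Origin: centre of the knuckle's bore; y along the bore (hinge axis), plate towards -x, z up as it lies, 11 mm above the bench. Knuckle: outer diameter 22 mm, bore 11 mm, y -9.5 to 9.5 mm, rims chamfered 2 mm.
- mate_bore (a point): centre of that knuckle's bore (same point and axes as mate_leaf)
- mate_plate (a point): middle of that leaf's plate (axes of mate_leaf; 31 mm to -x of the bore and 7 mm lower). Plate: x -50 to -12.5 mm, y -32 to 32 mm, z -11 to -3 mm from the bore; a boss behind the knuckle joins them. It lies flat on the bench, flush with the underside of the knuckle; its two ends, 64 mm apart, can be gripped from above.
- spare_leaf: the other loose leaf, to be left alone: same plate and frame, but TWO knuckles, y -32 to -11.5 and 11.5 to 32 mm, with a 23 mm gap between, like the leaf on the block (two such leaves cannot mesh). The loose leaves may lie in either place.
- jamb: wooden jamb block fixed to the bench in a steel jig, a hinge leaf screwed on top. Origin: on the bench straight below the middle of this leaf's hinge axis; y along that axis, x from the axis over the block, z up. Wood: x 14 to 94, y -56 to 56 mm, top 70 mm above the bench; base plate below 8 mm high, x -5 to 120, y -85 to 85 mm (cleats to 44 mm).
- jamb_bore (a point): where the loose leaf's bore centre belongs: on the fixed hinge axis, midway between its two knuckles, 81 mm above the bench (axes of jamb). Those knuckles (outer diameter 22 mm, bore 11 mm, rims chamfered 2 mm; y -32 to -11.5 and 11.5 to 32 mm) overhang the wood's front edge; the loose knuckle enters the 23 mm gap level, from the -x side.
- jamb_plate (a point): middle of the fixed leaf's plate, 74 mm high, 31 mm to +x of the axis (axes of jamb): plate x 12.5 to 50 mm, 70 to 78 mm high. With the bores in line there is 2 mm of play at each side of the loose knuckle and 1.5 mm between a knuckle and the other leaf's plate edge: a leaf pushed in until it stops is 1.5 mm too far.
- pin_tray: grey plastic tray 75 x 115 x 22 mm with hinge pins (10 mm thick, nose tapered to 5 mm), origin under its centre; bystander
- screw_bowl: red bowl of screws, 110 mm across, 48 mm high, origin under its centre; bystander
- drill: cordless drill lying on its side, about 230 x 195 x 56 mm, origin under its housing; bystander

How it is judged:
On the way:
1. the single-knuckle leaf is picked up: in the gripper and clear of the bench (height (world z) of mate_bore above 0.04 m and contact force between the fingers and mate_leaf above 1 N), for 0.2 s.
At the end, for the whole second after the job is handed in: The single-knuckle leaf is held in the fingers (over 1.5 N) and still, in the air: its bore centre within 3.5 mm of the midpoint of the fixed knuckles' axis, the two axes parallel within 0.07 rad, pressing on the block or its leaf with less than 10 N (distance between mate_bore and jamb_bore below 0.0035 m and angle between the y axis of mate_leaf and the y axis of jamb, either way round below 0.07 rad and height (world z) of mate_bore above 0.075 m and contact force between the fingers and mate_leaf above 1.5 N and contact force between mate_leaf and jamb below 10 N and linear speed of mate_leaf below 0.02 m/s and angular speed of mate_leaf below 0.2 rad/s); the arm keeps its last pose, push and grip.
It fails at once if the two-knuckle loose leaf is moved by more than 30 mm (distance of spare_leaf from where it was at the start of the episode above 0.03 m).
It fails at once if the pin tray, screw bowl or drill is moved by more than 30 mm (distance of any of pin_tray, screw_bowl, drill from where it was at the start of the episode above 0.03 m).
It also fails if it takes over 45 s, if anything falls off the work surface, if the arm or the gripper's body presses on something with over 40 N, if the wrist force passes 120 N, or if a joint passes its speed limit or range.

## Working session

There is one attempt and no reset: what is moved stays moved. The work goes in short steps, Python scripts to look and compute and a shell command to move; the robot and the scene stay as the last step left them, time stands still between calls to the robot, and variables do not carry over. Pictures are saved under pics/ and viewed, at most 11 in all, crops included, and the job is handed in when it is done.

```bash
ls; mkdir -p pics; python3 - <<'E'
from station import ctrl, vision, job, status
import cv2
s=status.sense();print(s)
for n in("scene","top","wrist"):
    print(n,vision.calibration(n))
    cv2.imwrite(f"pics/{n}0.png",cv2.cvtColor(vision.get_image(n),cv2.COLOR_RGB2BGR))
E
```

```text
pics
shift.py
station.py
{'time': 0.0, 'q': array([-1.18621409,  0.68998447, -0.19451531,  1.56632669,  0.15730444,
        0.90249047, -0.21511789]), 'qvel': array([ 0.00136433,  0.00145237,  0.00089891, -0.00041822,  0.00135702,
       -0.00076789,  0.00027386]), 'joint_efforts': array([-1.28659387e-03, -5.27560186e+01, -1.26697954e+00, -1.53421319e+01,
       -5.25746180e-02,  7.02037607e-03,  1.76222215e-04]), 'position': array([0.2146027 , 0.58633858, 0.23791438]), 'orientation': array([-9.27405149e-05,  1.74459647e-01,  9.84663905e-01, -9.03682512e-04]), 'ft_force': array([ 0.3628653 ,  0.09657317, -0.35221724]), 'ft_torque': array([ 0.00600993,  0.03473692, -0.05846843]), 'finger_force': 0.0, 'gripper_width': 0.0879654528522236}
scene {'vertical_fov': 47.6205325112107, 'cx': 317.5588678301369, 'cy': 238.47553631115258, 'position': array([ 1.3599138 , -0.29989192,  0.62730029]), 'attitude': array([-0.40004634,  0.72839415,  0.49364547, -0.25635726])}
top {'vertical_fov': 56.024607023523124, 'cx': 327.2632907644064, 'cy': 233.465285863306, 'position': array([0.4522877 , 0.06515784, 1.15774623]), 'attitude': array([ 0.03665483, -0.6983942 ,  0.71314028, -0.04830016])}
wrist {'vertical_fov': 64.06374273108881, 'cx': 321.3855137614479, 'cy': 241.43996406624595, 'position': array([0.14923386, 0.60950329, 0.38387294]), 'attitude': array([0.11287945, 0.81171334, 0.56762776, 0.07860286])}
```

View pics/top0.png

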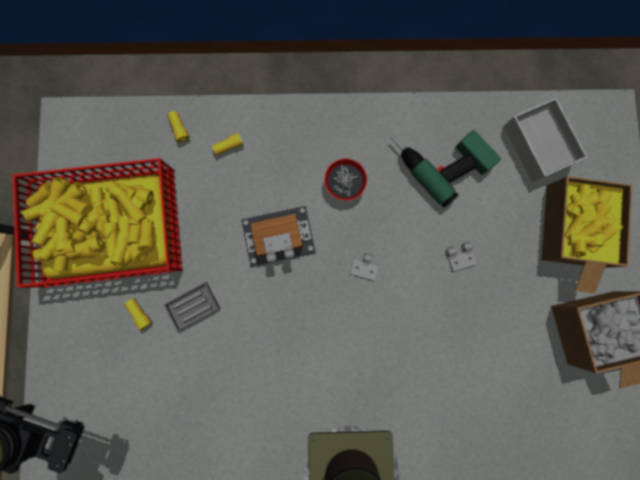

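View pics/scene0.png

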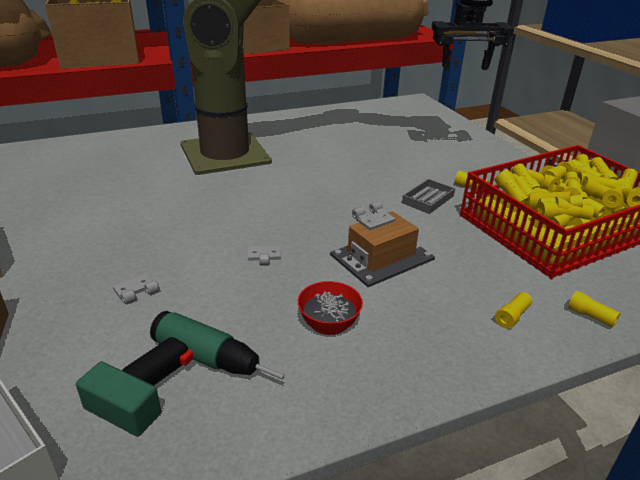

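The top view shows the jamb at about (278,240) with its knuckles at the bottom edge, near (278,268). The single-knuckle leaf is at (365,266) with its knuckle up at about (368,257), and the two-knuckle spare is at (461,257). The scene view agrees: mate at (264,256), spare at (137,290).

```bash
cat > h.py <<'E'
import numpy as np, cv2
from scipy.spatial.transform import Rotation as R
from station import ctrl, vision, job, status
def rot(q): return R.from_quat(np.r_[q[1:],q[0]])
def ray(c,px):
    f=240/np.tan(np.radians(c["vertical_fov"]/2))
    d=np.array([(px[0]-c["cx"])/f,(px[1]-c["cy"])/f,1.])
    return np.array(c["position"]),rot(c["attitude"]).apply(d/np.linalg.norm(d))
def onz(c,px,z):
    p,d=ray(c,px);return p+d*(z-p[2])/d[2]
def tri(obs):
    A=0;b=0;L=[ray(c,px) for c,px in obs]
    for p,d in L:
        M=np.eye(3)-np.outer(d,d);A=A+M;b=b+M@p
    x=np.linalg.solve(A,b)
    return x,[np.linalg.norm((np.eye(3)-np.outer(d,d))@(x-p))*1e3 for p,d in L]
def proj(c,P):
    f=240/np.tan(np.radians(c["vertical_fov"]/2))
    v=rot(c["attitude"]).inv().apply(np.atleast_2d(P)-c["position"])
    return v[:,:2]/v[:,2:]*f+[c["cx"],c["cy"]]
def tool(s,v): return rot(s["orientation"]).inv().apply(v)
def snap(name,fn,box=None,k=1):
    c=vision.calibration(name);im=cv2.cvtColor(vision.get_image(name),cv2.COLOR_RGB2BGR)
    cv2.imwrite(fn,im)
    return c
E
python3 - <<'E'
from h import *
t=vision.calibration("top");s=vision.calibration("scene")
print("mate",onz(t,(365,266),.008),onz(s,(264,256),.008))
print("knk",onz(t,(368,257),.022),"jamb",onz(t,(278,268),.081),onz(t,(277,243),.078))
print("jamb tri",tri([(t,(278,268)),(s,(368,212))]))
st=status.sense();print(rot(st["orientation"]).as_matrix().round(3))
w=vision.calibration("wrist");print(rot(w["attitude"]).as_matrix().round(3), tool(st,np.array(w["position"])-st["position"]))
E
echo '[[[-0.03, -0.028, 0, 0], [-0.06, -0.056, 0, 0], [-0.09, -0.084, 0, 0], [-0.12, -0.112, 0, 0], [-0.15, -0.14, 0, 0]]]' > mv.in && python3 shift.py mv.in 0.088
echo '[[[-0.03, -0.028, 0, 0], [-0.06, -0.056, 0, 0], [-0.09, -0.084, 0, 0], [-0.12, -0.112, 0, 0], [-0.15, -0.14, 0, 0]]]' > mv.in && python3 shift.py mv.in
echo '[[[-0.03, -0.03, 0, 0], [-0.06, -0.06, 0, 0], [-0.06, -0.06, 0, 0]]]' > mv.in && python3 shift.py mv.in
python3 - <<'E'
from h import *
c=snap("wrist","pics/w1.png");s=status.sense();print(s["position"],s["qvel"].round(3)); np.save("w1.npy",c,allow_pickle=True)
E
```

```text
time: 0.57
position: [0.308, 0.402, 0.2386]
orientation: [0.0, 0.174, 0.985, -0.0]
ft_force: [1.8, 0.0, 0.0]
gripper_width: 0.0883
finger_force: 0.0
time: 0.98
position: [0.4007, 0.219, 0.2387]
orientation: [0.0, 0.174, 0.985, -0.0]
ft_force: [1.1, 0.3, 0.1]
gripper_width: 0.088
finger_force: 0.0
time: 1.23
position: [0.439, 0.1343, 0.2383]
orientation: [0.001, 0.182, 0.983, -0.003]
ft_force: [-0.4, -0.3, 0.3]
gripper_width: 0.0882
finger_force: 0.0
[0.43767265 0.13844332 0.23842155] [-0.093 -0.002 -0.079  0.003 -0.026 -0.014 -0.038]
```

View pics/w1.png

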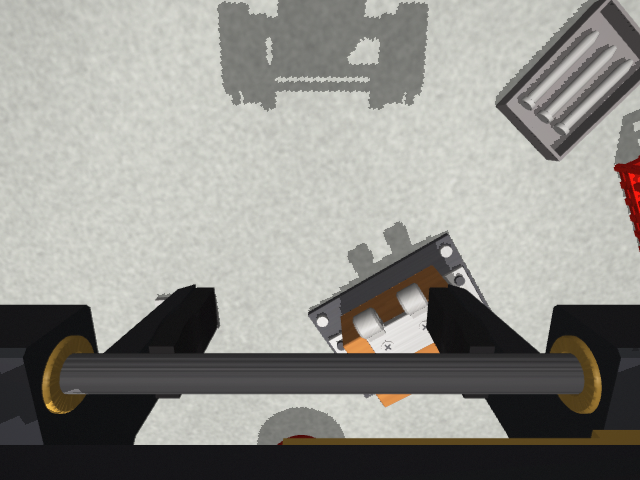

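The wrist view shows the jamb's fixed knuckles at (368,324) and (411,298), and the tray at top right. The gripper hides the rest, so I'm moving forward to get both the jamb and the mate into the clear upper half.

```bash
echo '[[[-0.035, -0.01, 0, 0], [-0.07, -0.02, 0, 0], [-0.105, -0.03, 0, 0], [-0.14, -0.035, 0, 0], [-0.14, -0.035, 0, 0]]]' > mv.in && python3 shift.py mv.in >/dev/null
echo '[[[0, 0, 0, 0], [0, 0, 0, 0], [0, 0, 0, 0]]]' > mv.in && python3 shift.py mv.in
python3 - <<'E'
from h import *
c=snap("wrist","pics/w2.png");np.save("w2.npy",c,allow_pickle=True);print(status.sense()["qvel"].round(3))
E
```

```text
time: 1.95
position: [0.5541, 0.0651, 0.2386]
orientation: [-0.001, 0.173, 0.985, 0.0]
ft_force: [0.2, 0.6, -0.0]
gripper_width: 0.0878
finger_force: 0.0
[ 0.002 -0.005  0.006 -0.004  0.003  0.001  0.002]
```

View pics/w2.png

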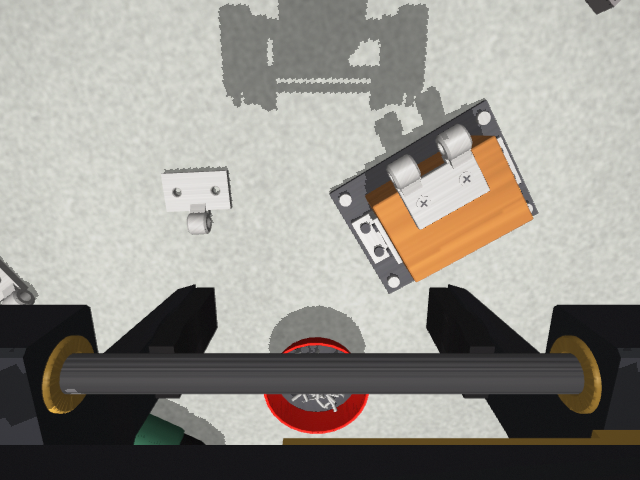

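Both are clear: the mate's plate spans (163,172)-(231,208) with its knuckle at (199,222), and the jamb knuckles are at (404,172) and (455,144). I'll take a second wrist place for stereo and view enlarged crops of both.

```bash
echo '[[[0, -0.035, 0, 0], [0, -0.07, 0, 0], [0, -0.07, 0, 0], [0, -0.07, 0, 0], [0, -0.07, 0, 0]]]' > mv.in && python3 shift.py mv.in
python3 - <<'E'
from h import *
c=snap("wrist","pics/w3.png");np.save("w3.npy",c,allow_pickle=True);print(status.sense()["qvel"].round(3))
a=cv2.imread("pics/w2.png");b=cv2.imread("pics/w3.png")
c2=np.load("w2.npy",allow_pickle=True).item()
# offset guess between views
P=onz(c2,(199,200),.008);d1=proj(c,P)[0]-[199,200];P=onz(c2,(430,180),.08);d2=proj(c,P)[0]-[430,180];print(d1,d2)
def crop(im,x,y,w,h,k):return cv2.resize(im[y:y+h,x:x+w],None,fx=k,fy=k,interpolation=cv2.INTER_CUBIC)
# mate 80x80 crops x5 =400 ; 
m1=(155,160);m2=(155+round(d1[0]),160+round(d1[1]));j1=(375,115);j2=(375+round(d2[0]),115+round(d2[1]))
print(m1,m2,j1,j2)
top=np.hstack([crop(a,*m1,80,80,5)[:300*1+100],crop(b,*m2,80,80,5)])[:400]
cv2.imwrite("pics/m.png",top)
cv2.imwrite("pics/j.png",np.hstack([crop(a,*j1,130,130,3),crop(b,*j2,130,130,3)]))
E
```

```text
time: 2.42
position: [0.5312, -0.0015, 0.239]
orientation: [0.0, 0.174, 0.985, 0.0]
ft_force: [0.5, 0.3, -0.9]
gripper_width: 0.0879
finger_force: 0.0
[-0.006  0.006 -0.004 -0.009  0.001  0.     0.001]
[71.00423182 -1.56844151] [88.86902483 -2.34552363]
(155, 160) (226, 158) (375, 115) (464, 113)
```

View pics/m.png

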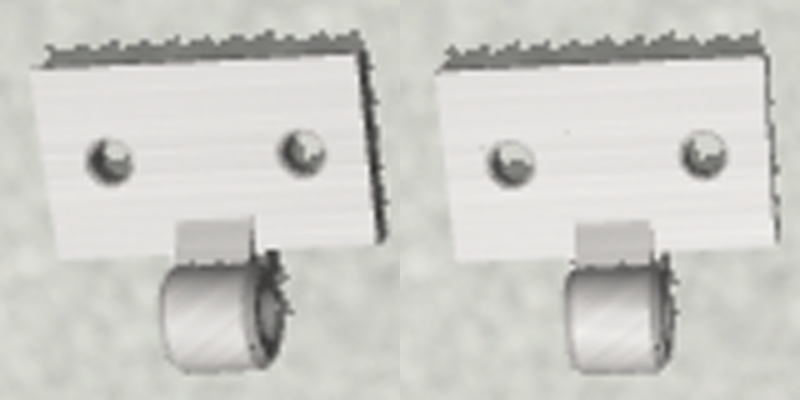

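View pics/j.png

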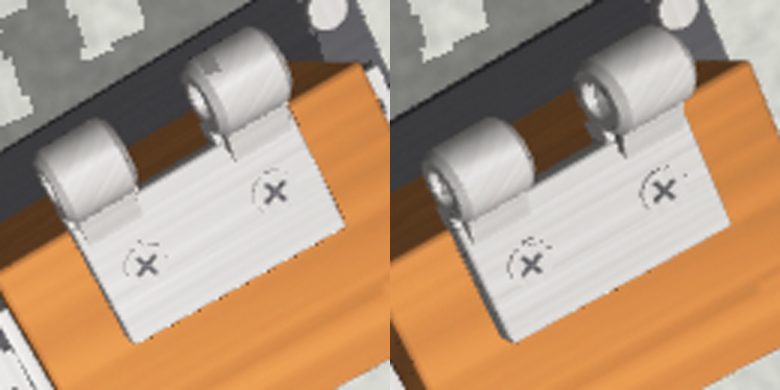

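Corners in the mate crop (x5): (35,70),(355,55),(377,243),(58,258) in A, and (38,70),(363,58),(378,243),(56,260) in B. In the jamb crop (x3), A has the screws at (147,265),(274,191) and the back corners at (135,343),(345,225). B has (141,265),(273,190),(124,341),(339,223).

```bash
cat > fit.py <<'E'
from h import *
from scipy.optimize import least_squares
a=np.load("w2.npy",allow_pickle=True).item();b=np.load("w3.npy",allow_pickle=True).item()
def px(p,k,o):return (np.array(p,float)+.5)/k-.5+o
mA=px([(35,70),(355,55),(377,243),(58,258)],5,(155,160));mB=px([(38,70),(363,58),(378,243),(56,260)],5,(226,158))
jA=px([(147,265),(274,191),(135,343),(345,225)],3,(375,115));jB=px([(141,265),(273,190),(124,341),(339,223)],3,(464,113))
for n,A,B in(("m",mA,mB),("j",jA,jB)):
    X=[tri([(a,p),(b,q)]) for p,q in zip(A,B)]
    print(n);[print(x.round(4),np.round(e[0],2)) for x,e in X]
    X=np.array([x for x,_ in X]);print("mean",X.mean(0).round(4))
    print("edges",np.linalg.norm(X[0]-X[1]).round(4),np.linalg.norm(X[2]-X[3]).round(4))
# model fit, height free
Mm=np.array([(-50,32,-3),(-50,-32,-3),(-12.5,-32,-3),(-12.5,32,-3)])/1e3
Mm=Mm
def fit(M,A,B,x0):
    def P(v):
        c,s=np.cos(v[3]),np.sin(v[3]);return M@np.array([[c,s,0],[-s,c,0],[0,0,1]])+v[:3]
    f=lambda v:np.r_[(proj(a,P(v))-A).ravel(),(proj(b,P(v))-B).ravel()]
    r=least_squares(f,x0,x_scale=[.01,.01,.01,.1]);return r.x.round(4),np.abs(r.fun).max().round(2)
best=[]
for perm in([0,1,2,3],[1,0,3,2]):print("mate",fit(Mm[perm],mA,mB,[.527,-.057,.011,-.3]))
# jamb: back plate corners only, axes origin bore
J=np.array([(50,-32,-3),(50,32,-3)])/1e3
for p in([0,1],[1,0]):print("jamb",fit(J[p],jA[2:],jB[2:],[.505,.165,.081,.1]))
E
python3 fit.py
```

```text
m
[ 0.471  -0.0719  0.0045] 0.24
[ 0.49   -0.0107  0.009 ] 0.12
[ 0.5248 -0.0207  0.0112] 0.18
[ 0.5063 -0.0824  0.0086] 0.05
mean [ 0.498  -0.0464  0.0083]
edges 0.0642 0.0645
j
[0.5678 0.1473 0.0784] 0.12
[0.5599 0.184  0.0791] 0.03
[0.5874 0.1384 0.078 ] 0.16
[0.576  0.2009 0.0756] 0.09
mean [0.5728 0.1677 0.0778]
edges 0.0376 0.0635
mate (array([ 0.4773, -0.0725, -0.13  ,  2.7595]), np.float64(35.13))
mate (array([ 0.5281, -0.0563,  0.009 , -0.3039]), np.float64(0.71))
jamb (array([0.5336, 0.1609, 0.077 , 0.1952]), np.float64(0.94))
jamb (array([ 0.6317,  0.1803,  0.077 , -2.9464]), np.float64(0.94))
```

Stereo heights agree with the text: mate plate top 8.3 mm (8 expected), jamb plate 77.8 mm (78 expected), and the plate edge is 64 mm. The mate plate is at (0.4985,-0.047) with yaw -0.304. Going over it, then down.

```bash
echo '[[[0.008, -0.027, 0.02, -0.02], [0.015, -0.054, 0.05, -0.047], [0.015, -0.054, 0.09, -0.047], [0.015, -0.054, 0.13, -0.047], [0.015, -0.054, 0.13, -0.047]]]' > mv.in && python3 shift.py mv.in >/dev/null
echo '[[[0, 0, 0.03, 0], [0, 0, 0.06, 0], [0, 0, 0.06, 0], [0, 0, 0.06, 0]]]' > mv.in && python3 shift.py mv.in
python3 - <<'E'
from h import *
s=status.sense();d=np.array([.4985,-.047,.003])-s["position"];print(tool(s,d),rot(s["orientation"]).as_matrix().round(3))
snap("wrist","pics/w4.png")
E
```

```text
time: 3.22
position: [0.4991, -0.0469, 0.0495]
orientation: [-0.0, 0.15, 0.989, 0.0]
ft_force: [0.5, -0.7, 0.4]
gripper_width: 0.0881
finger_force: 0.0
[ 0.00055442 -0.00025243  0.04648099] [[-0.955  0.297 -0.001]
 [ 0.297  0.955  0.   ]
 [ 0.001  0.    -1.   ]]
```

View pics/w4.png

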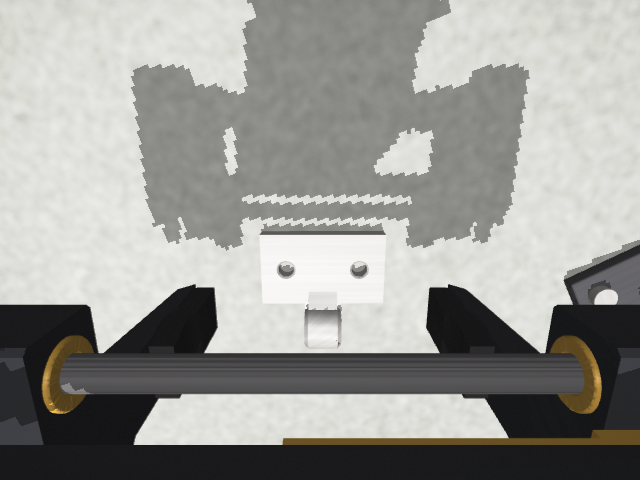

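The plate spans (260,233)-(384,302), square to the fingers and centred between them. Descend and grip.

```bash
echo '[[[0.0005, 0, 0.02, 0], [0.0005, 0, 0.037, 0], [0.0005, 0, 0.046, 0], [0.0005, 0, 0.046, 0], [0.0005, 0, 0.046, 0]]]' > mv.in && python3 shift.py mv.in
echo '[[[0, 0, 0, 0], [0, 0, 0, 0], [0, 0, 0, 0], [0, 0, 0, 0], [0, 0, 0, 0]]]' > mv.in && python3 shift.py mv.in 0.05 40
echo '[[[0, 0, 0, 0], [0, 0, 0, 0], [0, 0, 0, 0], [0, 0, 0, 0], [0, 0, 0, 0]]]' > mv.in && python3 shift.py mv.in
```

```text
time: 3.68
position: [0.4991, -0.048, 0.0041]
orientation: [0.001, 0.151, 0.988, 0.0]
ft_force: [-0.0, -0.0, 1.2]
gripper_width: 0.0879
finger_force: 0.0
time: 4.1
position: [0.4989, -0.0478, 0.0033]
orientation: [0.001, 0.151, 0.989, 0.0]
ft_force: [-0.2, 0.8, 6.3]
gripper_width: 0.0628
finger_force: 40.0
time: 4.52
position: [0.4989, -0.0478, 0.0033]
orientation: [0.001, 0.151, 0.989, 0.0]
ft_force: [-0.3, 1.2, 5.8]
gripper_width: 0.0632
finger_force: 40.0
```

```bash
echo '[[[0, 0, -0.02, 0], [0, 0, -0.05, 0], [0, 0, -0.08, 0], [0, 0, -0.1, 0], [0, 0, -0.1, 0]]]' > mv.in && python3 shift.py mv.in
python3 - <<'E'
from h import *
import fit
# refit jamb at fixed z
from scipy.optimize import least_squares
a,b=fit.a,fit.b
J=np.array([(50,-32,-3),(50,32,-3)])/1e3
def P(v):
    c,s=np.cos(v[2]),np.sin(v[2]);return J@np.array([[c,s,0],[-s,c,0],[0,0,1]])+[v[0],v[1],.081]
r=least_squares(lambda v:np.r_[(proj(a,P(v))-fit.jA[2:]).ravel(),(proj(b,P(v))-fit.jB[2:]).ravel()],[.53,.16,.2])
v=r.x;print("jamb",v.round(4),r.fun.round(2))
s=status.sense();print(s["position"],s["gripper_width"])
# leaf pose: held-plate centre at TCP xy
g=v[:2]-(.031+.06)*np.array([np.cos(v[2]),np.sin(v[2])])
M=rot(s["orientation"]).as_matrix();yaw=np.arctan2(-M[1,0],-M[0,0])
print("pre TCP",g,"tool shift",tool(s,np.r_[g,.0733]-s["position"]),"yaw",yaw,"turn",-(v[2]-yaw))
c=snap("wrist","pics/w5.png")
E
```

```text
time: 4.93
position: [0.5, -0.0486, 0.1059]
orientation: [0.003, 0.152, 0.988, 0.0]
ft_force: [0.5, -0.0, -0.9]
gripper_width: 0.0629
finger_force: 40.0
m
[ 0.471  -0.0719  0.0045] 0.24
[ 0.49   -0.0107  0.009 ] 0.12
[ 0.5248 -0.0207  0.0112] 0.18
[ 0.5063 -0.0824  0.0086] 0.05
mean [ 0.498  -0.0464  0.0083]
edges 0.0642 0.0645
j
[0.5678 0.1473 0.0784] 0.12
[0.5599 0.184  0.0791] 0.03
[0.5874 0.1384 0.078 ] 0.16
[0.576  0.2009 0.0756] 0.09
mean [0.5728 0.1677 0.0778]
edges 0.0376 0.0635
mate (array([ 0.4773, -0.0725, -0.13  ,  2.7595]), np.float64(35.13))
mate (array([ 0.5281, -0.0563,  0.009 , -0.3039]), np.float64(0.71))
jamb (array([0.5336, 0.1609, 0.077 , 0.1952]), np.float64(0.94))
jamb (array([ 0.6317,  0.1803,  0.077 , -2.9464]), np.float64(0.94))
jamb [0.5323 0.1594 0.1944] [-0.85  0.25  0.5  -0.48 -0.88  0.64  1.19 -0.26]
[ 0.49999404 -0.04855345  0.10591102] 0.06288120458521416
pre TCP [0.44296693 0.1418388 ] tool shift [0.11167756 0.16447373 0.03226911] yaw -0.3046146921844124 turn -0.4989957262809577
```

```bash
echo '[[[0.025, 0.03, 0, -0.1], [0.05, 0.06, 0, -0.2], [0.075, 0.095, 0, -0.3], [0.1, 0.13, 0, -0.4], [0.112, 0.164, 0, -0.499]]]' > mv.in && python3 shift.py mv.in >/dev/null
python3 - <<'E'
from h import *
s=status.sense()
M=rot(s["orientation"]).as_matrix();yaw=np.arctan2(-M[1,0],-M[0,0])
print(s["position"],tool(s,np.r_[.443,.1418,.0733]-s["position"]),yaw)
E
```

```text
[0.43640674 0.14259216 0.10125177] [-0.00647716 -0.00205252  0.02791476] 0.20128580612644895
```

```bash
echo '[[[-0.004, -0.001, 0.014, 0], [-0.006, -0.002, 0.027, 0], [-0.006, -0.002, 0.027, 0], [-0.006, -0.002, 0.027, 0], [-0.006, -0.002, 0.027, 0]]]' > mv.in && python3 shift.py mv.in
python3 - <<'E'
from h import *
s=status.sense()
M=rot(s["orientation"]).as_matrix();yaw=np.arctan2(-M[1,0],-M[0,0])
print(s["position"],tool(s,np.r_[.443,.1418,.0733]-s["position"]),yaw,s["qvel"].round(3))
c=snap("wrist","pics/w6.png");np.save("w6.npy",c,allow_pickle=True)
ct=snap("top","pics/t6.png");cs=snap("scene","pics/s6.png")
f=lambda p,x,y,w,h,W,H:cv2.resize(cv2.imread(p)[y:y+h,x:x+w],(W,H),interpolation=cv2.INTER_CUBIC)
cv2.imwrite("pics/v6.png",np.vstack([f("pics/w6.png",210,200,220,165,800,600)]))
u=proj(cs,[[.5,.15,.08]])[0].astype(int);print(u)
cv2.imwrite("pics/vs6.png",f("pics/s6.png",u[0]-60,u[1]-45,120,90,800,600))
E
```

```text
time: 5.82
position: [0.4461, 0.1403, 0.0753]
orientation: [-0.001, -0.097, 0.995, -0.0]
ft_force: [-0.0, 0.1, -1.5]
gripper_width: 0.063
finger_force: 40.0
[0.44614565 0.1402688  0.07534556] [0.00278712 0.00211148 0.00204881] 0.19440696092753423 [ 0.01  -0.019 -0.006 -0.003  0.002 -0.001 -0.001]
[354 203]
```

View pics/v6.png

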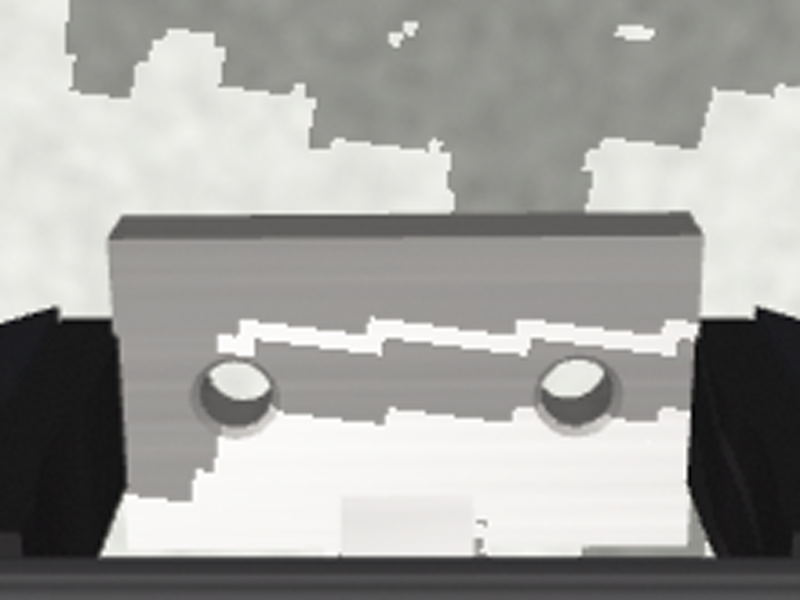

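The gripped plate's far edge is level and square, from (110,238) to (703,238), with its holes at (236,394) and (577,394). The knuckle is hidden under the gripper bar, so I'm checking from the scene camera.

View pics/vs6.png

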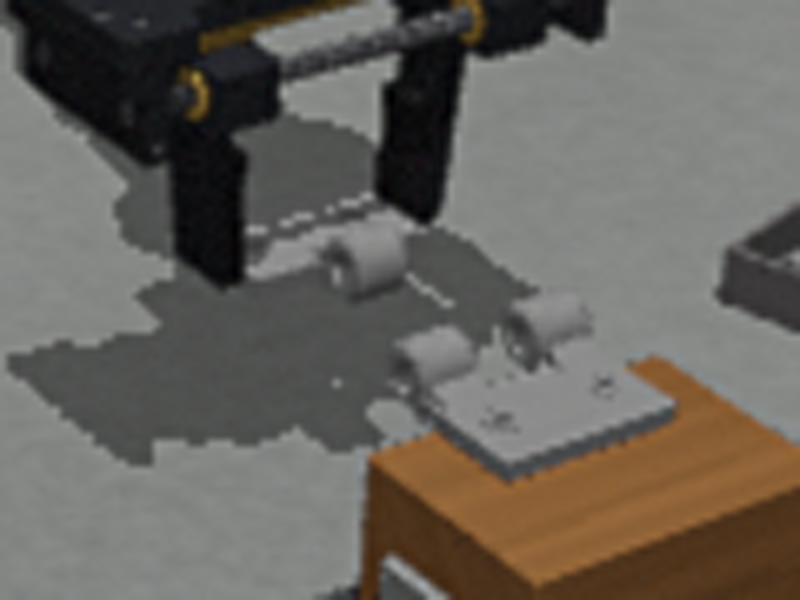

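The scene crop shows the leaf level. The mate knuckle's bore end is at (343,272), and the fixed knuckles' near bore ends are at (404,372) and (518,337). I'll compare these with the prediction.

```bash
cat > chk.py <<'E'
from h import *
cs=vision.calibration("scene");s=status.sense()
J=np.array([.5323,.1594,.081]);jy=.1944
ax=lambda y:(np.array([np.cos(y),np.sin(y),0]),np.array([-np.sin(y),np.cos(y),0]))
jx,jyv=ax(jy)
M=rot(s["orientation"]).as_matrix();X=-M[:,0];Y=M[:,1]
# bore in tool: grasped with TCP (.4989,-.0478,.0033), yaw .3046; mate bore (.5281,-.0563,.011)
g=R.from_matrix(np.c_[[-.954,.300,0],[.300,.954,0],[0,0,-1]]).inv().apply(np.array([.5281,-.0563,.011])-[.4989,-.0478,.0033])
B=s["position"]+M@g
if __name__=="__main__":
    print("bore in tool",g,"bore",B,"J-B in jamb axes",[(J-B)@jx,(J-B)@jyv,J[2]-B[2]],"turn needed",-(jy-np.arctan2(X[1],X[0])))
    u=proj(cs,[[.5,.15,.08]])[0].astype(int)
    ob=[np.array(p)/6.667+u-[60,45] for p in[(404,372),(518,337),(343,272)]]
    pr=[proj(cs,p)[0] for p in(J-.032*jyv,J+.0115*jyv,B-.0095*Y)]
    for o,p in zip(ob,pr):print("obs",o.round(1),"pred",p.round(1),"diff",(o-p).round(2))
    # px per mm
    for v in(jx,jyv,[0,0,1]):print((proj(cs,J+np.array(v)*.001)-proj(cs,J)).round(2))
E
sed -n 's/x/x/p' /dev/null; python3 - <<'E'
import runpy,h;runpy.run_path("chk.py",run_name="__main__")
E
```

```text
bore in tool [-0.03040504  0.00065096 -0.0077    ] bore [0.47655274 0.14706666 0.08377654] J-B in jamb axes [np.float64(0.057079720656270656), np.float64(0.0013318917005280795), np.float64(-0.002776535887027684)] turn needed -0.0002306624033423521
obs [354.6 213.8] pred [353.4 214.1] diff [ 1.21 -0.33]
obs [371.7 208.5] pred [370.8 208.3] diff [0.94 0.21]
obs [345.4 198.8] pred [345.1 198.1] diff [0.32 0.67]
[[0.31 0.22]]
[[ 0.4  -0.13]]
[[ 0.04 -0.43]]
```

```bash
echo '[[[-0.015, 0.001, 0.001, 0], [-0.03, 0.002, 0.002, 0], [-0.03, 0.002, 0.002, 0], [-0.03, 0.002, 0.002, 0], [-0.03, 0.002, 0.002, 0]]]' > mv.in && python3 shift.py mv.in
python3 - <<'E'
import runpy,h;runpy.run_path("chk.py",run_name="__main__")
from h import *
cs=snap("scene","pics/s7.png");
f=lambda p,x,y,w,h,W,H:cv2.resize(cv2.imread(p)[y:y+h,x:x+w],(W,H),interpolation=cv2.INTER_CUBIC)
cv2.imwrite("pics/vs7.png",f("pics/s7.png",325,175,80,60,800,600))
E
```

```text
time: 6.38
position: [0.4748, 0.1481, 0.0739]
orientation: [-0.001, -0.097, 0.995, -0.0]
ft_force: [-0.8, 0.2, -1.9]
gripper_width: 0.0637
finger_force: 40.0
bore in tool [-0.03040504  0.00065096 -0.0077    ] bore [0.50448089 0.15464619 0.08152827] J-B in jamb axes [np.float64(0.028213433651283957), np.float64(-0.0007097749006302819), np.float64(-0.0005282660649744836)] turn needed 0.0003296449915589639
obs [354.6 213.8] pred [353.4 214.1] diff [ 1.21 -0.33]
obs [371.7 208.5] pred [370.8 208.3] diff [0.94 0.21]
obs [345.4 198.8] pred [354.3 204.8] diff [-8.82 -5.97]
[[0.31 0.22]]
[[ 0.4  -0.13]]
[[ 0.04 -0.43]]
```

View pics/vs7.png

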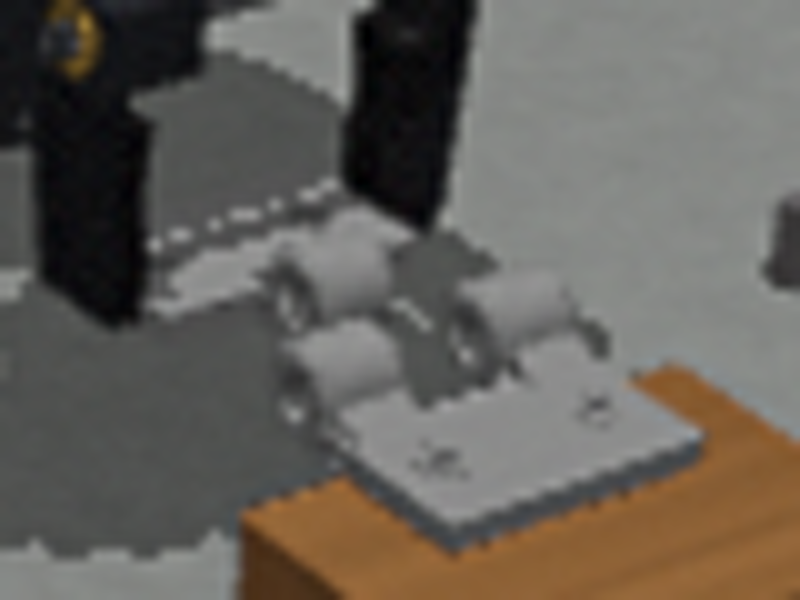

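The mate bore end is at (288,295), the near fixed one at (295,388) and the far one at (465,332). The leaf is level, and y should go about 1 to 1.5 mm further. I'll enter slowly, watching the force.

```bash
echo '[[[-0.003, 0.001, 0, 0], [-0.007, 0.001, 0, 0], [-0.011, 0.001, 0, 0], [-0.015, 0.001, 0, 0], [-0.015, 0.001, 0, 0]]]' > mv.in && python3 shift.py mv.in
echo '[[[-0.002, 0, 0, 0], [-0.004, 0, 0, 0], [-0.006, 0, 0, 0], [-0.008, 0, 0, 0], [-0.008, 0, 0, 0]]]' > mv.in && python3 shift.py mv.in; python3 chk.py | head -1
```

```text
time: 6.85
position: [0.4916, 0.1531, 0.0738]
orientation: [0.001, -0.097, 0.995, 0.0]
ft_force: [1.2, -0.3, -1.4]
gripper_width: 0.0629
finger_force: 40.0
time: 7.27
position: [0.4987, 0.1544, 0.0737]
orientation: [0.0, -0.097, 0.995, 0.0]
ft_force: [-0.5, -0.1, -1.0]
gripper_width: 0.063
finger_force: 40.0
bore in tool [-0.03040504  0.00065096 -0.0077    ] bore [0.52841134 0.1609064  0.08144817] J-B in jamb axes [np.float64(0.0035244059085424843), np.float64(-0.0022292293047508614), np.float64(-0.0004481657006731865)] turn needed 0.0005287292144975642
```

It has entered with no contact. I'll probe the side play in y, both ways.

```bash
for i in 1 2 3; do echo '[[[0, 0.0005, 0, 0], [0, 0.001, 0, 0], [0, 0.001, 0, 0], [0, 0.001, 0, 0]]]' > mv.in && python3 shift.py mv.in | egrep 'posi|force: \['; done; python3 chk.py | head -1
```

```text
position: [0.4978, 0.1553, 0.0737]
ft_force: [-0.2, -0.3, -1.4]
position: [0.4978, 0.1554, 0.0737]
ft_force: [0.7, -2.1, -1.0]
position: [0.4977, 0.1555, 0.0737]
ft_force: [1.3, -4.9, -1.6]
bore in tool [-0.03040504  0.00065096 -0.0077    ] bore [0.52744484 0.16203253 0.08135137] J-B in jamb axes [np.float64(0.004255157232055389), np.float64(-0.0035208535358465355), np.float64(-0.00035137415690791873)] turn needed -0.001017447918821801
```

```bash
echo '[[[0, -0.002, 0, 0], [0, -0.004, 0, 0], [0, -0.0045, 0, 0], [0, -0.0045, 0, 0]]]' > mv.in && python3 shift.py mv.in | egrep 'posi|force: \['; for i in 1 2 3; do echo '[[[0, -0.0005, 0, 0], [0, -0.001, 0, 0], [0, -0.001, 0, 0], [0, -0.001, 0, 0]]]' > mv.in && python3 shift.py mv.in | egrep 'posi|force: \['; python3 chk.py | head -1|cut -c 100-; done
```

```text
position: [0.4984, 0.1536, 0.0737]
ft_force: [-0.1, -0.3, -1.5]
position: [0.4986, 0.152, 0.0737]
ft_force: [0.2, -1.0, -1.3]
amb axes [np.float64(0.0040486793621604625), np.float64(0.00011168238805721716), np.float64(-0.0004213309888343314)] turn needed 0.0009788400609480052
position: [0.4987, 0.1514, 0.0737]
ft_force: [-1.9, 2.3, -2.8]
amb axes [np.float64(0.004069967100822445), np.float64(0.0006537514442386674), np.float64(-0.00041914212717147903)] turn needed 0.0014554246654689962
position: [0.4988, 0.1513, 0.0738]
ft_force: [-2.1, 5.0, -1.5]
amb axes [np.float64(0.004061354540614875), np.float64(0.000751054848878118), np.float64(-0.0004704111897946006)] turn needed 0.00244323865678292
```

Side contacts are 4.1 mm apart, matching the 4 mm of play, so the centre is at -1.4 in my estimate. I'll centre y, then probe x to the stop, which lies 1.5 mm past true.

```bash
echo '[[[0, 0.002, 0, 0], [0, 0.0036, 0, 0], [0, 0.0036, 0, 0], [0, 0.0036, 0, 0], [0, 0.0036, 0, 0]]]' > mv.in && python3 shift.py mv.in | egrep 'posi|force: \['; python3 chk.py | head -1|cut -c 100-; echo '[[[-0.001, 0, 0, 0], [-0.002, 0, 0, 0], [-0.003, 0, 0, 0], [-0.003, 0, 0, 0]]]' > mv.in && python3 shift.py mv.in | egrep 'posi|force: \[';for i in 1 2 3; do echo '[[[-0.0005, 0, 0, 0], [-0.001, 0, 0, 0], [-0.001, 0, 0, 0], [-0.001, 0, 0, 0]]]' > mv.in && python3 shift.py mv.in | egrep 'posi|force: \['; python3 chk.py | head -1|cut -c 100-; done
```

```text
position: [0.4985, 0.1526, 0.0737]
ft_force: [0.1, -0.8, -1.9]
amb axes [np.float64(0.004095629233195171), np.float64(-0.0005220826227842583), np.float64(-0.0003918676401647725)] turn needed -2.112427846195919e-05
position: [0.5017, 0.154, 0.0737]
ft_force: [0.0, -0.6, -1.7]
position: [0.5023, 0.1542, 0.0737]
ft_force: [-0.1, -0.4, -1.7]
amb axes [np.float64(8.487649145678558e-05), np.float64(-0.0013479758618614246), np.float64(-0.0003981907647765265)] turn needed 0.0007850727229034571
position: [0.5033, 0.1544, 0.0737]
ft_force: [-0.3, -0.2, -2.1]
amb axes [np.float64(-0.0009470245863031685), np.float64(-0.0013623625150672059), np.float64(-0.00043165327093572237)] turn needed 0.0008349332934654285
position: [0.5042, 0.1546, 0.0737]
ft_force: [0.3, -0.6, -2.0]
amb axes [np.float64(-0.0019508908238461673), np.float64(-0.0013702037920742928), np.float64(-0.0004207235182884794)] turn needed 0.0008448711124957875
```

```bash
for i in 1 2 3; do echo '[[[-0.0004, 0, 0, 0], [-0.0008, 0, 0, 0], [-0.0008, 0, 0, 0], [-0.0008, 0, 0, 0]]]' > mv.in && python3 shift.py mv.in | egrep 'posi|force: \['; python3 chk.py | head -1|cut -c 100-; done
```

```text
position: [0.505, 0.1547, 0.0737]
ft_force: [-0.1, 0.7, -1.9]
amb axes [np.float64(-0.002735114166420028), np.float64(-0.0013559765751666934), np.float64(-0.0004127018668301091)] turn needed 0.0008012925520127501
position: [0.5057, 0.1549, 0.0737]
ft_force: [-0.0, -0.5, -1.4]
amb axes [np.float64(-0.0034501978372628106), np.float64(-0.001348528619987775), np.float64(-0.00041441947900948406)] turn needed 0.0008585739546405347
position: [0.5059, 0.1549, 0.0736]
ft_force: [-3.1, 0.8, -0.6]
amb axes [np.float64(-0.0036400327815065553), np.float64(-0.0013334480403770692), np.float64(-0.00027812354054289334)] turn needed 0.0008836247895136762
```

The stop is at about -3.55, so true x is near -2.05. Backing off 2.1 mm of command.

```bash
echo '[[[0.001, 0, 0, 0], [0.0021, 0, 0, 0], [0.0021, 0, 0, 0], [0.0021, 0, 0, 0], [0.0021, 0, 0, 0]]]' > mv.in && python3 shift.py mv.in; echo '[[[0, 0, 0, 0], [0, 0, 0, 0], [0, 0, 0, 0]]]' > mv.in && python3 shift.py mv.in | egrep 'posi|force'; python3 chk.py | head -1|cut -c 100-
python3 - <<'E'
from h import *
snap("scene","pics/s8.png")
cv2.imwrite("pics/vs8.png",cv2.resize(cv2.imread("pics/s8.png")[175:235,325:405],(800,600),interpolation=cv2.INTER_CUBIC))
print(status.sense()["qvel"].round(3))
E
```

```text
time: 12.77
position: [0.5049, 0.1547, 0.0738]
orientation: [0.0, -0.097, 0.995, 0.0]
ft_force: [-0.1, -0.7, -1.3]
gripper_width: 0.063
finger_force: 40.0
position: [0.5046, 0.1546, 0.0737]
ft_force: [-0.1, 0.1, -1.8]
finger_force: 40.0
amb axes [np.float64(-0.0022959733623684904), np.float64(-0.0013493961879009198), np.float64(-0.00041412684798854127)] turn needed 0.0007969353415081815
[-0.001 -0.     0.    -0.001 -0.001  0.     0.001]
```

View pics/vs8.png

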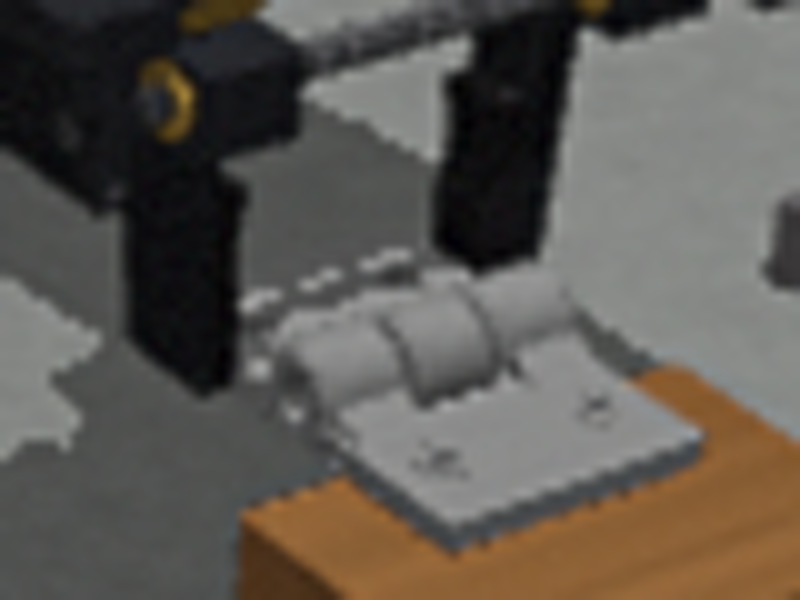

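The mate knuckle sits between the fixed two. The top silhouette runs in line through (300,335), (390,305), (465,285) and (550,262) to within about 0.7 mm. I'll back off a final 0.4 mm and hand in.

```bash
echo '[[[0.0004, 0, 0.0003, 0], [0.0004, 0, 0.0003, 0], [0.0004, 0, 0.0003, 0], [0.0004, 0, 0.0003, 0], [0.0004, 0, 0.0003, 0]]]' > mv.in && python3 shift.py mv.in; python3 chk.py | head -1|cut -c 100-; python3 -c "
from station import ctrl, vision, job, status
print(status.sense()['ft_force']);print(job.sign_off())"
```

```text
time: 13.48
position: [0.5041, 0.1546, 0.0734]
orientation: [0.0, -0.097, 0.995, 0.0]
ft_force: [0.2, -0.1, -1.8]
gripper_width: 0.0627
finger_force: 40.0
amb axes [np.float64(-0.0018337606396577062), np.float64(-0.0013620042280434175), np.float64(-0.00012206932331397524)] turn needed 0.0008419402996166503
[ 0.1540083  -0.1490952  -1.78579219]
the job is handed in; nothing more can be done
None
```

I handed the job in at 13.5 s: the single-knuckle leaf is meshed between the fixed knuckles and held in the air at 40 N with no sign of it pressing on the block, its bore in line to about 1 mm by my measurements; the judge's result was not shown.

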